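Click the sonicator's range dial round to blue, then start

TASK

With closed fingertips, gently push the orange tab of the sonicator console's range dial sideways until it points at the blue mark and rests there in its click stop. Then press the green start button fully down and let it come back up. Do not pinch the tab, and leave the beaker, the amber bottle and the vial where they stand.

Things in the scene. Friction and masses are not known exactly. Their poses are not given: they have to be found in the camera images.
- console: Low white control console with a dark top panel, 260 (x) x 340 (y) x 70 mm high, screwed to the bench. Origin: centre of its underside; its own -x side faces the robot, the panel is level at 70 mm above the bench.
- range_dial: White dial, 74 mm across, with an orange tab on it, turning about its vertical axis. Origin on the axis, 71 mm above the bench; the tab lies along its own -x. Turned by 0 relative to the console the tab points to the console's -x, by + (anticlockwise from above) more to its -y. Click stops at -80, -40, 0 (off, white ring on the panel: the start), 40 and 80 degrees; hard ends at +-86.
- dial_axis (a point): Centre of the dial's top face, on its axis, 85 mm above the bench. The dial's top lies 15 mm over the panel. The axis is 20 mm from the console's middle towards the console's +x.
- tab_top (a point): Middle of the top edge of the orange tab, an upright radial fin 12 mm thick, from 30 to 95 mm from the dial axis and from 4 to 40 mm above the panel, black line on top. This point is 72 mm from the axis, 110 mm above the bench. Pushed sideways here, leaving a stop takes up to about 5 N; past half-way the dial snaps ahead into the next stop by itself and stays.
- pointer (a point): Point the tab points at: on the tab's centre line, 108 mm from the dial axis (13 mm beyond the tab's outer end), level with the panel. It meets the centre of a mark when the dial is in that mark's stop.
- mark_blue: Flat blue round mark, 22 mm across, 2 mm thick, on the panel 108 mm from the dial axis, at one of the four click stops other than off (which one varies). Origin: its centre.
- mark_yellow: The same in yellow, at another of the four stops.
- mark_white: The same in solid white, at another of the four stops.
- mark_red: The same in red, at another of the four stops.
- start_button (a joint): How far the start button is pressed, m: 0 up, 0.006 fully down. Springs back; about 5 N to press fully.
- start_button_top (a point): Centre of the top of the green round start button, 32 mm across, on the panel 90 mm towards the console's +x and 120 mm towards its -y from its middle. Press straight down.
- beaker: Empty glass beaker, 68 mm across, 85 mm high, standing on the bench to the console's +y side. Origin: centre of its underside. To be left alone.
- amber_bottle: Amber glass bottle, 48 mm across, 100 mm high, on the bench to the console's -y side. Origin: centre of its underside. To be left alone.
- vial: Small glass vial with grey cap, 24 mm across, 42 mm high, standing on the console's panel in its +x, +y corner. Origin: centre of its underside. To be left alone.

How it is judged:
By the outcome, as a careful person would: the job done as asked, in the order asked, and still so for the second after the job is handed in, with the robot touching nothing.
It also fails if it takes over 64 s, if anything falls off the work surface, if the arm or the gripper's body presses on something with over 40 N, if the wrist force passes 120 N, or if a joint passes its speed limit or range.

ROBOT

A 6-joint arm with a two-finger parallel gripper is mounted at the origin on the work surface. World frame = base frame: x ahead of the robot, y to its left, z up, the work surface at z = 0. Lengths are in m, angles in degrees, forces in N, time in s.
With the tool pointing down it reaches from about 0.4 to 0.825 m from the base axis. Payload 7 kg.
Tool frame: the origin (TCP) lies midway between the tips of the shut fingers; the grasp point (between the pads) lies 19 mm behind it; z points along the fingers, y is the direction in which the jaws open and shut (so a half turn about z gives the same grasp; the last joint's range is limited). The gripper opens to 88 mm and grips with 3 to 60 N. Pads are 19 mm wide; open, the fingers measure 130 mm over their backs; the gripper's body (78 mm by 193 mm) begins 47 mm behind the grasp point.
Start: joints at [16.507, 20.546, 0.682, 0, -70.136, -16.507], TCP at [0.675, -0, 0.227] pointing down, gripper open.
Joint ranges: [-176.03, 176.03], [-82.01, 121.73], [-58.28, 71.71], [-173.87, 95.51], [-174.79, -0.11], [-173.66, 173.66]. Speed limits (degrees/s): [136.94, 136.94, 172.46, 180, 180, 180].

INTERFACE

Orientations are given as [roll, pitch, yaw] about the fixed x, y, z axes, in that order (R = Rz(yaw) Ry(pitch) Rx(roll)).
In Python, from plant import r gives the robot as it stands. The module is installed in compiled form; this text tells all that it offers.
- The arm moves only by the tool send_rows, never from a script. Its argument "motion" is a list of rows, each an object with "travel": the shift along the tool's x, y, z in m, a list of three; "spin": the turn about the tool's z in degrees. In form: [{"travel": [tx, ty, tz], "spin": spin}, ...]. A call has 1 to 5 rows; each row shifts and turns the pose as measured when the row begins, along the tool's axes as they then stand; what a row does not reach is not made up. A row lasts 1/12 s, in which the tool goes at most 41.7 mm and 7.16 degrees, less where a joint would pass 70% of its speed; a pose out of reach is approached as far as the arm can. A call is refused whole if a number of a shift passes 0.0417 or a number of a turn 7.16, either way. A call with a gripper value outside its range is refused whole. "gripper" is the gripper command: -1 is shut, 1 is fully open, values between are in proportion, set as the call begins (left out, the last holds). The fingers move at their own pace and stop on an object; "squeeze" is the grip in N (left out, the last holds). Time passes only in rows, so rows that do not move let the fingers close. It gives the time, the measured TCP pose, the force and the opening at its end, in the units of the state.
- r.get_state(): the state, without advancing time (a new reading comes with each control period).
- r.capture(name): name is "scene" or "side" or "wrist"; returns (picture, depth): 480x640x3 uint8, blue, green, red; 480x640 float32, m along the optical axis (not along the pixel's ray), 0 where there is no reading.
- r.get_calibration(name): a dict with "fov_y" (degrees; the focal length in pixels is half the picture's height over the tangent of half this angle, whatever the lens; pixels are square), "cx", "cy" (the principal point, pixels), "k1" (the pictures are not rectified: a ray, as slopes to the right and down, at radius r is drawn at 1 + k1 r^2 times it, then the intrinsics apply), "origin" and "orientation" of the camera in the world. Camera axes: x right, y down, z forward; pixel columns grow to the right and rows downward; lengths in m; the calibration is good to about 2 mm. A picture is of the moment at which its call begins: read the wrist's pose just before it. get_calibration takes no time and is no camera call; for the wrist camera it gives the pose at the moment of the call.
- r.close_job(): hands the job in, once; it reports no verdict.
Trained networks look in the newest picture that a camera, given by its name, has taken for a name from the list of things; names that differ only in an ending like _2 or _b are one class to them, and where a whole thing is asked for, a point or a joint stands for the part that bears it (a point fixed in the world has none). Each returns a list of dicts, best first, with "conf" (0 to 1); they miss things now and then, are a little off and sometimes report something else, mostly with a low value. They report only what shows in the picture. A call takes as long as a camera call.
- r.boxes_of(camera, target): "at" ([x, y, z] in m, in the coordinates of the camera as it stood for that picture, good to about 4 mm: the middle of the surface that is visible of it).
- r.pinpoint(camera, target): "at" ([x, y, z] in m, in the coordinates of the camera as it stood for that picture, good to about 4 mm: a listed point, or the origin of a listed thing).
The state is a dict: "time_s": time; "joints": joint angles; "qd": joint speeds; "joint_torque": joint torques, N m; "tcp_pos": TCP position; "eef_rot": TCP orientation; "contact_force": force on the tool from outside, world axes, zero at the start; "moment": the same for the moment, N m; "gripper_width": finger opening in m.
Only numpy, scipy, OpenCV 4.12 (cv2) and the standard library are available. Lean on these libraries where they do the work, as an engineer would, in place of code of your own. Each camera call takes 0.05 s, during which the arm holds its last target. There are 200 camera calls.

## Working session

There is one attempt and no reset: what is moved stays moved. The work goes in short steps, Python scripts to look and compute and a tool call to move; the robot and the scene stay as the last step left them, time stands still between calls to the robot, and variables do not carry over. Pictures are saved under pics/ and viewed, about 8 in all and at most 12, crops included, and the job is handed in when it is done.

Besides the shell and the picture viewer there is one more tool, called after "Call:" as name([rows], argument=value, ...), one row to a line, values as JSON. send_rows: Moves the arm, as the interface text tells. Its arguments: {"type":"object","properties":{"motion":{"type":"array"},"gripper":{"type":"number"},"squeeze":{"type":"number"}},"required":["motion"]}

```bash
mkdir -p pics; cat > h.py <<'E'
import numpy as np, cv2
from scipy.spatial.transform import Rotation as R
from plant import r
def T(cal):
    o=np.array(cal["orientation"]);M=o if o.shape==(3,3) else R.from_euler("xyz",o,degrees=True).as_matrix()
    return M,np.array(cal["origin"])
def look(cam,names,save=None,fn="pinpoint"):
    cal=r.get_calibration(cam);img,d=r.capture(cam);M,o=T(cal)
    if save: cv2.imwrite(f"pics/{save}.png",img)
    for n in names:
        res=getattr(r,fn)(cam,n)
        print(cam,n,[(np.round(M@np.array(q["at"])+o,4).tolist(),round(q["conf"],2)) for q in res[:3]])
    return img,d,cal
E
python3 - <<'E'
from h import *
print(r.get_state())
for c in ["scene","side","wrist"]:
    print(r.get_calibration(c))
N=["console","dial_axis","tab_top","pointer","mark_blue","mark_yellow","mark_white","mark_red","start_button_top","beaker","amber_bottle","vial"]
look("scene",N,"scene1"); look("side",N,"side1")
look("wrist",["dial_axis","tab_top","mark_blue"],"wrist1")
E
```

```text
{'time_s': 0.0, 'joints': array([ 1.65076755e+01,  2.05914112e+01,  6.33791378e-01, -2.17072196e-02,
       -7.01366295e+01, -1.65072111e+01]), 'qd': array([-0.02490179, -0.0483236 , -0.08022686,  0.00268979, -0.01428077,
       -0.01143243]), 'joint_torque': array([-8.00930356e-04, -5.82726967e+01,  2.93058443e+01,  6.99745238e+00,
        6.93249181e-03, -2.06530804e-04]), 'tcp_pos': array([ 6.74500320e-01, -1.06440723e-05,  2.25618111e-01]), 'eef_rot': array([ 1.79903837e+02, -7.21734096e-03, -9.00069220e+01]), 'contact_force': array([0.74274908, 0.2465153 , 0.86779238]), 'moment': array([-0.02014072,  0.00264981, -0.01031216]), 'gripper_width': 0.08745778525221586}
{'fov_y': 46.18845526326987, 'cx': 321.98236877964524, 'cy': 236.19394819144887, 'k1': -0.008650663110097675, 'origin': array([ 0.95418706, -0.70033121,  0.66777836]), 'orientation': array([-124.57231519,    0.27122302,   28.64005205])}
{'fov_y': 46.92865981585043, 'cx': 318.97926080256, 'cy': 237.79943923795315, 'k1': 0.011581205912679441, 'origin': array([ 0.39440081, -0.97695615,  0.81240419]), 'orientation': array(
[... 1014 characters left out ...]
 0.0838], 0.89)]
side tab_top [([0.49, 0.0903, 0.1137], 0.9), ([0.5104, -0.0218, 0.0676], 0.28)]
side pointer [([0.4558, 0.104, 0.0724], 0.95)]
side mark_blue [([0.507, -0.0223, 0.0716], 0.44)]
side mark_yellow [([0.5769, 0.1798, 0.0731], 0.54), ([0.5576, 0.072, 0.0852], 0.52)]
side mark_white [([0.4585, 0.0325, 0.0716], 0.62)]
side mark_red [([0.5027, 0.1662, 0.0707], 0.58)]
side start_button_top [([0.5885, -0.0597, 0.0898], 0.65)]
side beaker [([0.685, 0.3181, 0.0035], 0.89)]
side amber_bottle [([0.4625, -0.1355, 0.0016], 0.7)]
side vial [([0.6774, 0.1694, 0.0734], 0.54)]
wrist dial_axis [([0.5553, 0.0688, 0.0813], 0.93)]
wrist tab_top []
wrist mark_blue [([0.5103, -0.0262, 0.0679], 0.76)]
```

View pics/scene1.png

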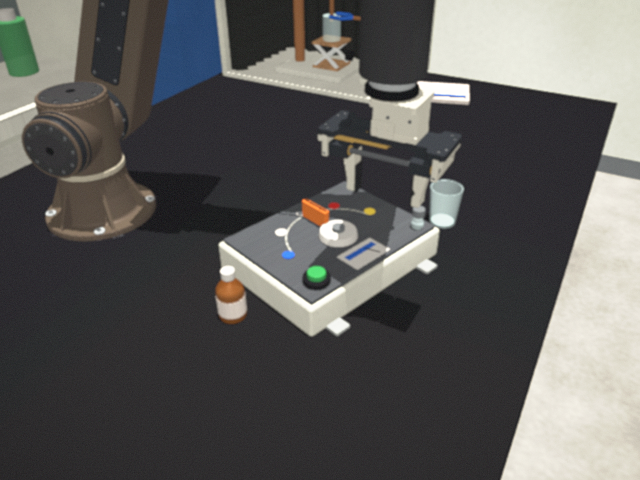

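View pics/side1.png

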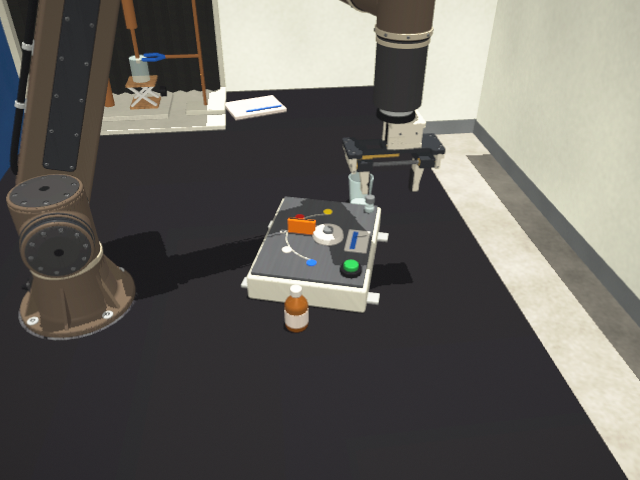

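The scene view shows the orange tab at (315,212), blue mark at (289,255) and green button at (317,273). The side view has them at (302,227), (312,263) and (351,267). The networks agree with both. The console is yawed about -17.4°, so blue is the +80° stop, and the tab must be pushed anticlockwise from its +y side.

Call:
send_rows([
  {"travel":[-0.02,0.025,0],"spin":0},
  {"travel":[-0.02,0.025,0],"spin":0},
  {"travel":[-0.02,0.025,0],"spin":0},
  {"travel":[-0.02,0.025,0],"spin":0},
  {"travel":[-0.02,0.025,0],"spin":0},
], gripper=-1, squeeze=10)

```text
time_s: 1.92
tcp_pos: [0.5493, 0.0992, 0.2234]
eef_rot: [179.9, -0.1, -90.4]
contact_force: [0.5, 0.7, 0.4]
gripper_width: 0.0599
```

Call:
send_rows([
  {"travel":[-0.02,0.025,0.015],"spin":0},
  {"travel":[-0.01,0.025,0.015],"spin":0},
  {"travel":[0,0,0],"spin":6},
  {"travel":[0,0,0],"spin":6},
  {"travel":[0,0,0],"spin":5.4},
])

```text
time_s: 2.33
tcp_pos: [0.4923, 0.134, 0.1941]
eef_rot: [-180.0, 0.1, -108.0]
contact_force: [0.7, 0.8, -0.5]
gripper_width: 0.0265
```

```bash
python3 - <<'E'
from h import *
s=r.get_state();print(s['time_s'],s['tcp_pos'],s['eef_rot'],s['contact_force'],s['gripper_width'])
look("wrist",["dial_axis","tab_top","pointer","mark_blue","mark_white","mark_red","start_button_top"],"wrist2")
E
```

```text
2.3333 [0.49228347 0.13399961 0.19410017] [-1.79961344e+02  6.68611654e-02 -1.07959791e+02] [ 0.73458727  0.8310862  -0.46749002] 0.026508896041452186
wrist dial_axis [([0.5557, 0.0711, 0.0802], 0.88)]
wrist tab_top [([0.4928, 0.0956, 0.1138], 0.83)]
wrist pointer [([0.4586, 0.0266, 0.0677], 0.46)]
wrist mark_blue [([0.5105, -0.0283, 0.0703], 0.96), ([0.4605, 0.0305, 0.07], 0.69)]
wrist mark_white [([0.4578, 0.0264, 0.0698], 0.91), ([0.5416, 0.075, -0.001], 0.47)]
wrist mark_red [([0.5017, 0.1592, 0.0716], 0.89)]
wrist start_button_top [([0.59, -0.0664, 0.0905], 0.72)]
```

View pics/wrist2.png

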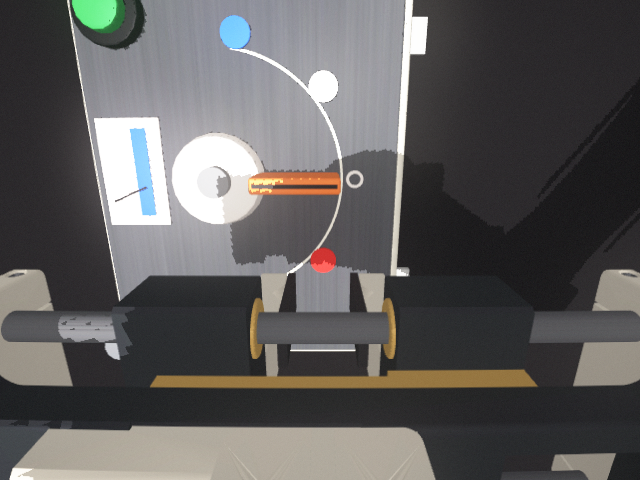

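The wrist view shows the tab at (295,184) pointing at the off ring (355,180), with blue at (235,32) and white at (323,86). The fingers are on the red side of the tab, which is the correct side to push from. Next I descend beside it.

Call:
send_rows([
  {"travel":[0,-0.008,0.02],"spin":0},
  {"travel":[0,0,0.025],"spin":0},
  {"travel":[0,0,0.025],"spin":0},
  {"travel":[0,0,0.02],"spin":0},
  {"travel":[0,0,0.01],"spin":0},
])

```text
time_s: 3.15
tcp_pos: [0.5056, 0.1321, 0.0945]
eef_rot: [-179.6, 0.5, -107.4]
contact_force: [0.6, 0.6, 0.5]
gripper_width: 0.0006
```

Call:
send_rows([
  {"travel":[0.006,0,0],"spin":0},
  {"travel":[0.006,0,0],"spin":0},
  {"travel":[0,0,0],"spin":0},
])

```text
time_s: 3.4
tcp_pos: [0.5005, 0.1184, 0.0917]
eef_rot: [-179.8, 0.2, -107.3]
contact_force: [0.4, 0.1, -1.3]
gripper_width: 0.0004
```

Call:
send_rows([
  {"travel":[0.005,0.002,0],"spin":0},
  {"travel":[0.005,0.001,0],"spin":0},
  {"travel":[0.006,0.001,0],"spin":-5},
  {"travel":[0.006,0.001,0],"spin":-5},
  {"travel":[0.006,0.001,0],"spin":-5},
])

```text
time_s: 3.82
tcp_pos: [0.4894, 0.0939, 0.0955]
eef_rot: [-179.3, 0.6, -91.9]
contact_force: [-1.6, 4.1, -2.7]
gripper_width: 0.0007
```

Call:
send_rows([
  {"travel":[0.007,0.001,0.001],"spin":-5},
  {"travel":[0.007,0.001,0.001],"spin":-5},
  {"travel":[0.006,0.001,0],"spin":-5},
  {"travel":[0.006,0.001,0],"spin":-5},
])

```text
time_s: 4.15
tcp_pos: [0.4878, 0.0676, 0.0968]
eef_rot: [-178.7, 0.5, -70.8]
contact_force: [-0.4, 0.8, -0.5]
gripper_width: 0.0007
```

Call:
send_rows([
  {"travel":[0.006,0.001,0.002],"spin":-5},
  {"travel":[0.007,0.001,0.002],"spin":-5},
  {"travel":[0.007,0.001,0.001],"spin":-5},
  {"travel":[0.006,0.001,0.001],"spin":-5},
])

```text
time_s: 4.48
tcp_pos: [0.4956, 0.0422, 0.0947]
eef_rot: [-178.2, -0.0, -49.8]
contact_force: [-3.2, 2.0, 2.9]
gripper_width: 0.0006
```

```bash
python3 - <<'E'
from h import *
s=r.get_state();print(s['time_s'],s['tcp_pos'],s['eef_rot'],s['contact_force'])
i,_,_=look("side",["tab_top","pointer"]);j,_,_=look("scene",["tab_top","pointer"])
f=lambda a,x,y:cv2.resize(a[y:y+120,x:x+120],None,fx=3.3,fy=3.3,interpolation=2)
cv2.imwrite("pics/a.png",np.hstack([f(i,250,180),f(j,230,170)]))
E
```

```text
4.4833 [0.49561414 0.04218932 0.09473221] [-1.78232174e+02 -1.21932685e-03 -4.97754983e+01] [-3.22640486  2.04762325  2.85910999]
side tab_top [([0.5025, 0.0268, 0.1102], 0.95)]
side pointer [([0.477, 0.0049, 0.0713], 0.65)]
scene tab_top [([0.5062, 0.0302, 0.1123], 0.96)]
scene pointer [([0.4806, 0.0057, 0.0756], 0.7)]
```

View pics/a.png

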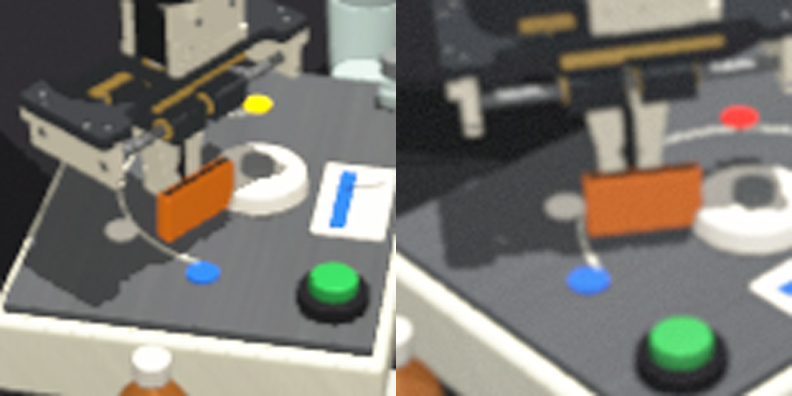

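The crops show the tab between the white and blue marks, at about 58°. It needs a little more.

Call:
send_rows([
  {"travel":[0.006,0.001,0],"spin":-5},
  {"travel":[0.006,0.001,0],"spin":-4},
  {"travel":[0,0,0],"spin":0},
])

```text
time_s: 5.03
tcp_pos: [0.5016, 0.0329, 0.0942]
eef_rot: [-178.3, -0.3, -41.1]
contact_force: [0.1, 0.3, 0.6]
gripper_width: 0.0006
```

```bash
python3 - <<'E'
from h import *
look("side",["tab_top","pointer"]);look("scene",["tab_top","pointer"])
E
```

```text
side tab_top [([0.513, 0.0109, 0.1111], 0.97), ([0.5738, 0.1842, 0.0709], 0.7)]
side pointer [([0.4931, -0.0144, 0.0728], 0.71)]
scene tab_top [([0.6882, 0.3209, -0.0017], 0.74), ([0.5243, 0.013, 0.1091], 0.55)]
scene pointer [([0.5079, -0.0167, 0.0705], 0.58)]
```

Call:
send_rows([
  {"travel":[-0.015,0,0],"spin":0},
  {"travel":[-0.01,0,-0.02],"spin":0},
  {"travel":[0,0,-0.03],"spin":0},
  {"travel":[0,0,-0.03],"spin":0},
  {"travel":[0,0,0],"spin":0},
])

```text
time_s: 5.75
tcp_pos: [0.4782, 0.0487, 0.175]
eef_rot: [-178.7, -0.1, -41.5]
contact_force: [1.3, 0.4, 0.4]
gripper_width: 0.0002
```

```bash
python3 - <<'E'
from h import *
N=["dial_axis","tab_top","pointer","mark_blue","start_button_top"]
i,_,_=look("side",N);j,_,_=look("scene",N);look("wrist",N)
f=lambda a,x,y:cv2.resize(a[y:y+120,x:x+120],None,fx=3.3,fy=3.3,interpolation=2)
cv2.imwrite("pics/b.png",np.hstack([f(i,250,180),f(j,230,170)]))
print(r.get_state()['tcp_pos'])
E
```

```text
side dial_axis [([0.5526, 0.0694, 0.0871], 0.56)]
side tab_top [([0.5218, 0.0058, 0.1137], 0.81)]
side pointer [([0.5079, -0.0229, 0.0729], 0.83)]
side mark_blue [([0.5096, -0.0236, 0.0692], 0.41), ([0.558, 0.0708, 0.0755], 0.21)]
side start_button_top [([0.5898, -0.0593, 0.0922], 0.69)]
scene dial_axis [([0.5612, 0.0772, 0.084], 0.97)]
scene tab_top [([0.5271, 0.0104, 0.1113], 0.97)]
scene pointer [([0.5083, -0.0224, 0.0705], 0.56)]
scene mark_blue [([0.5138, -0.024, 0.072], 0.53)]
scene start_button_top [([0.5962, -0.0656, 0.0905], 0.81)]
wrist dial_axis [([0.5572, 0.0704, 0.0826], 0.93), ([0.5395, 0.0756, 0.001], 0.17)]
wrist tab_top [([0.5267, 0.0074, 0.113], 0.72)]
wrist pointer []
wrist mark_blue [([0.5097, -0.0286, 0.0681], 0.59)]
wrist start_button_top []
[0.4757287  0.04763352 0.16977677]
```

View pics/b.png

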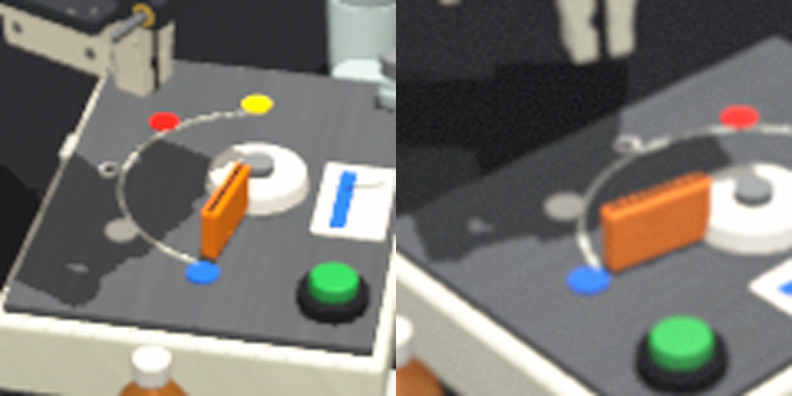

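The tab points at the blue mark, and the pointer and blue mark positions agree within about 3 mm. Now I move over to the button.

Call:
send_rows([
  {"travel":[0.032,0.001,0],"spin":0},
  {"travel":[0.032,0.001,0],"spin":0},
  {"travel":[0.032,0.002,0],"spin":0},
  {"travel":[0.032,0.002,0],"spin":0},
  {"travel":[0.03,0.001,0],"spin":0},
])

```text
time_s: 7.07
tcp_pos: [0.5913, -0.0624, 0.171]
eef_rot: [-178.8, 0.1, -41.1]
contact_force: [1.4, 0.8, -0.3]
gripper_width: 0.0001
```

Call:
send_rows([
  {"travel":[0,0,0],"spin":0},
  {"travel":[0,0,0],"spin":0},
])

```text
time_s: 7.23
tcp_pos: [0.5948, -0.0664, 0.1696]
eef_rot: [-178.9, 0.1, -41.3]
contact_force: [-0.2, 1.2, -0.0]
gripper_width: 0.0008
```

```bash
python3 - <<'E'
from h import *
s=r.get_state();print(s['tcp_pos'],s['eef_rot'],s['contact_force'])
for c in ["side","scene"]:
    img,d,cal=look(c,["start_button_top"])
    # height map of the button and its bezel around estimate
    M,o=T(cal);f=240/np.tan(np.radians(cal["fov_y"]/2));v,u=np.mgrid[:480,:640]
    K=np.array([[f,0,cal["cx"]],[0,f,cal["cy"]],[0,0,1]])
    p=cv2.undistortPoints(np.stack([u,v],-1).reshape(-1,1,2).astype(float),K,np.array([cal["k1"],0,0,0.])).reshape(480,640,2)
    P=(np.dstack([p,np.ones((480,640))])*d[...,None])@M.T+o
    hsv=cv2.cvtColor(img,40);g=(hsv[...,0]>45)&(hsv[...,0]<80)&(hsv[...,1]>120)&(d>0)&(np.hypot(P[...,0]-.59,P[...,1]+.063)<.04)
    print(c,g.sum(),P[g].mean(0),np.percentile(P[g][:,2],[10,50,90]))
    rr=np.hypot(P[...,0]-P[g][:,0].mean(),P[...,1]-P[g][:,1].mean())
    for a in (17,19,21,23,26,30): 
        k=(rr*1000>a-1)&(rr*1000<a+1)&(d>0)&~g; print(a,np.percentile(P[k][:,2],[20,50,80]).round(4))
E
```

```text
[ 0.59484766 -0.06644665  0.16956781] [-1.78915319e+02  5.35768650e-02 -4.12865437e+01] [-0.15587407  1.15828148 -0.02981494]
side start_button_top [([0.5877, -0.0619, 0.0912], 0.73)]
side 164 [ 0.58663893 -0.06822632  0.09107139] [0.08528725 0.09252018 0.09485048]
17 [0.0861 0.2622 0.3136]
19 [0.0826 0.2731 0.3129]
21 [0.0811 0.2725 0.3154]
23 [0.0824 0.278  0.6125]
26 [0.0765 0.3038 0.3488]
30 [0.2587 0.2935 0.3515]
scene start_button_top [([0.5077, -0.0225, 0.0761], 0.69), ([0.5928, -0.062, 0.0914], 0.64), ([0.5741, 0.1814, 0.072], 0.33)]
scene 259 [ 0.59422821 -0.06700114  0.08972264] [0.08359348 0.09125609 0.09303225]
17 [0.0815 0.196  0.2209]
19 [0.0764 0.1762 0.2198]
21 [0.0762 0.2017 0.2881]
23 [0.0817 0.2775 0.3088]
26 [0.2598 0.2833 0.303 ]
30 [0.071  0.2779 0.3118]
```

Call:
send_rows([
  {"travel":[-0.004,0,0.025],"spin":0},
  {"travel":[0,0,0.025],"spin":0},
  {"travel":[0,0,0.016],"spin":0},
  {"travel":[0,0,0],"spin":0},
  {"travel":[0,0,0],"spin":0},
])

```text
time_s: 7.85
tcp_pos: [0.591, -0.0569, 0.1066]
eef_rot: [-178.6, -0.2, -40.8]
contact_force: [0.2, 0.2, 0.6]
gripper_width: 0.0006
```

Call:
send_rows([
  {"travel":[0.004,0.005,0.005],"spin":0},
  {"travel":[0,0,0.003],"spin":0},
  {"travel":[0,0,0.003],"spin":0},
])

```text
time_s: 8.1
tcp_pos: [0.5924, -0.0623, 0.0986]
eef_rot: [-178.4, -0.4, -40.6]
contact_force: [-0.3, -0.6, 0.4]
gripper_width: 0.0006
```

Call:
send_rows([
  {"travel":[0,0,0.004],"spin":0},
  {"travel":[0,0,0.004],"spin":0},
  {"travel":[0,0,0.003],"spin":0},
])

```text
time_s: 8.35
tcp_pos: [0.5935, -0.0623, 0.0886]
eef_rot: [-178.2, -0.5, -40.6]
contact_force: [-2.5, 0.7, 2.9]
gripper_width: 0.0009
```

Call:
send_rows([
  {"travel":[0,0,0.004],"spin":0},
  {"travel":[0,0,0.003],"spin":0},
])

```text
time_s: 8.52
tcp_pos: [0.5938, -0.0624, 0.0855]
eef_rot: [-178.3, -0.6, -40.5]
contact_force: [-19.0, 7.1, 47.3]
gripper_width: 0.0005
```

Call:
send_rows([
  {"travel":[0,0,-0.003],"spin":0},
  {"travel":[0,0,-0.01],"spin":0},
  {"travel":[0,0,-0.03],"spin":0},
  {"travel":[0,0,-0.04],"spin":0},
  {"travel":[0,0,0],"spin":0},
])

```text
time_s: 8.93
tcp_pos: [0.5912, -0.0639, 0.1726]
eef_rot: [-178.4, -0.6, -40.5]
contact_force: [2.1, 0.1, 2.2]
gripper_width: 0.0004
```

```bash
python3 - <<'E'
from h import *
N=["pointer","mark_blue","start_button_top","vial","amber_bottle","beaker"]
i,_,_=look("side",N);j,_,_=look("scene",N)
f=lambda a,x,y:cv2.resize(a[y:y+180,x:x+180],None,fx=2.2,fy=2.2,interpolation=2)
cv2.imwrite("pics/c.png",np.hstack([f(i,240,160),f(j,220,160)]))
s=r.get_state();print(s['time_s'],s['tcp_pos'],s['contact_force'])
E
```

```text
side pointer [([0.5053, -0.0256, 0.0717], 0.68)]
side mark_blue [([0.5099, -0.0214, 0.0704], 0.63)]
side start_button_top [([0.5866, -0.0616, 0.0932], 0.67)]
side vial [([0.677, 0.1709, 0.0743], 0.46)]
side amber_bottle [([0.465, -0.1343, 0.0044], 0.7)]
side beaker []
scene pointer [([0.5096, -0.0245, 0.0715], 0.81), ([0.5469, 0.0817, 0.0012], 0.16)]
scene mark_blue [([0.5118, -0.0226, 0.0708], 0.65)]
scene start_button_top [([0.5936, -0.0632, 0.0912], 0.74)]
scene vial [([0.683, 0.1737, 0.0692], 0.48)]
scene amber_bottle [([0.4705, -0.1377, -0.004], 0.76)]
scene beaker [([0.6906, 0.3205, -0.0006], 0.89)]
9.6333 [ 0.58726171 -0.06377627  0.16483603] [ 0.29653749 -0.00935884 -0.38333928]
```

View pics/c.png

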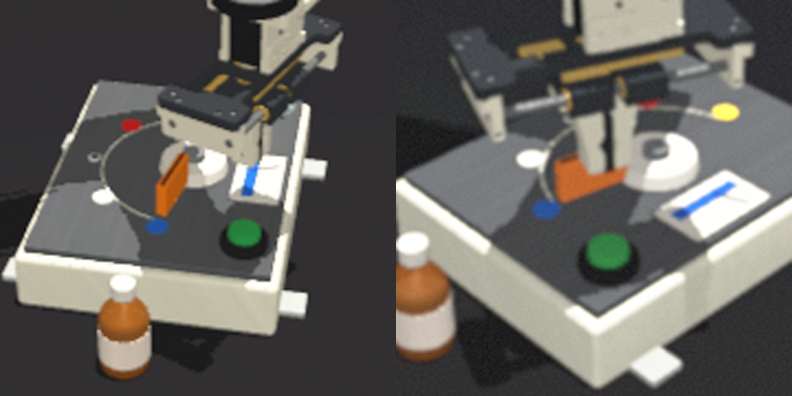

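The crops show the tab still on the blue mark, the green button up, and the bottle standing. The robot is clear, so I'm handing the job in.

```bash
python3 -c "
from plant import r
print(r.close_job())"
```

```text
the job is handed in; nothing more can be done
None
```

The dial's tab now points at the blue mark (the +80° stop), and I then pressed the green start button down and let it come back up. I handed the job in at about 9.6 s.

- **Dial:** I pushed the tab anticlockwise from its +y side with closed fingertips, at about 4–5 N. It snapped through +40° into the +80° stop, and the force dropped to about zero. After I backed off, the pointer and the blue mark agreed within about 3–6 mm in both views, which is about as good as the networks measure. The picture shows the tab aimed at the mark.
- **Button:** The fingertip went from about 92 mm down to 85.5 mm, where the force rose sharply. That fits the full 6 mm of travel, but I could not read the button joint itself. In the final views its top is back at about 91–93 mm.
- **Off plan:** The end-stop force peaked at about 47 N vertical (19 N sideways). That is higher than I meant, though below the 120 N wrist limit and taken on the fingertips only.
- **Other things:** The beaker (scene view only), bottle and vial measured where they were at the start, within the networks' error. In the last check the side view did not report the beaker, but the scene view did. The robot finished clear above the console with about zero contact force.

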